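Power up the measuring stand in order

TASK

Switch on the measuring stand by pressing its main keys in this order: the large round key on the supply, then the square key on the generator, then the long bar key on the meter. Press each one lightly with the fingertips until it is fully in, where it stays, and finish clear of everything. Do not press the small round keys, do not press a later main key early, and do not lift, push aside or knock over anything standing about.

Things in the scene. Friction and masses are not known exactly. Their poses are not given: they have to be found in the camera images.
- supply: the supply: white instrument case 130 mm deep (its x) x 124 mm wide (its y), top face 55 mm above the table, fixed, with two brass binding posts on its front and vent slots on the top (16 mm proud). Origin: centre of underside, x to its rear, y to its left, z up. Force above 20 N on case or keys is too rough
- supply_key_top (a point): centre of the top face of the supply's main key: a grey large round key, 32 mm across, on the front half of the case top, right of its middle (24 mm right, 30 mm in front of the case's centre). It stands 16 mm above the case top when out; its cap is springy (2.5 N per mm); the point moves down with it
- supply_key (a joint): travel of the supply's main key, m: 0 out, 0.007 against the stop. It slides straight down against a steady friction of about 3 N, with no spring, and stays where it is left, while the springy cap rises again by the 1 to 2 mm it gave; counts as in beyond 0.005
- supply_small_top (a point): centre of the top of a small round key, 14 mm across, of the same height, 64 mm to the left of the supply's main key: must not be pressed
- supply_small (a joint): travel of the supply's small round key, m: 0 out, 0.007 in; made like the main key; to stay below 0.0015
- generator: the generator: white instrument case 130 mm deep (its x) x 124 mm wide (its y), top face 42 mm above the table, fixed, with three brass sockets on its front (16 mm proud). Origin: centre of underside, x to its rear, y to its left, z up. Force above 20 N on case or keys is too rough
- generator_key_top (a point): centre of the top face of the generator's main key: a grey square key, 26 x 26 mm, on the front half of the case top, right of its middle (24 mm right, 30 mm in front of the case's centre). It stands 16 mm above the case top when out; its cap is springy (2.5 N per mm); the point moves down with it
- generator_key (a joint): travel of the generator's main key, m: 0 out, 0.007 against the stop. It slides straight down against a steady friction of about 3 N, with no spring, and stays where it is left, while the springy cap rises again by the 1 to 2 mm it gave; counts as in beyond 0.005
- generator_small_top (a point): centre of the top of a small round key, 14 mm across, of the same height, 64 mm to the left of the generator's main key: must not be pressed
- generator_small (a joint): travel of the generator's small round key, m: 0 out, 0.007 in; made like the main key; to stay below 0.0015
- meter: the meter: white instrument case 130 mm deep (its x) x 124 mm wide (its y), top face 62 mm above the table, fixed, with a display on the rear of its top, four black sockets on its front (16 mm proud). Origin: centre of underside, x to its rear, y to its left, z up. Force above 20 N on case or keys is too rough
- meter_key_top (a point): centre of the top face of the meter's main key: a grey long bar key, 50 mm along the case's y by 16 mm along x, on the front half of the case top, right of its middle (24 mm right, 30 mm in front of the case's centre). It stands 16 mm above the case top when out; its cap is springy (2.5 N per mm); the point moves down with it
- meter_key (a joint): travel of the meter's main key, m: 0 out, 0.007 against the stop. It slides straight down against a steady friction of about 3 N, with no spring, and stays where it is left, while the springy cap rises again by the 1 to 2 mm it gave; counts as in beyond 0.005
- meter_small_top (a point): centre of the top of a small round key, 14 mm across, of the same height, 64 mm to the left of the meter's main key: must not be pressed
- meter_small (a joint): travel of the meter's small round key, m: 0 out, 0.007 in; made like the main key; to stay below 0.0015
- cell: test cell, white plastic cylinder 49 mm across with three brass rings, 74 mm tall, standing on the table between two instruments; origin at centre of underside; a loose bystander
- jar: small closed jar, 42 mm across, 60 mm tall, standing on the table between two instruments; origin at centre of underside; a loose bystander
- transformer: small iron-and-copper transformer 42 x 40 mm, 38 mm tall, standing loose on the rear half of the supply's top; origin at centre of underside; a loose bystander
- adapter: brass connector adapter 20 mm across, 30 mm tall, standing loose on the rear half of the generator's top; origin at centre of underside; a loose bystander
- screwdriver: screwdriver 170 mm long lying at the back; a loose bystander
- tape: roll of tape 84 mm across, 22 mm tall, lying at the back; a loose bystander
- tray: black compartment tray 70 x 90 x 30 mm at the back; a loose bystander
- clip: measuring clip, light, about 130 mm long and 13 mm tall, lying at the front right; a loose bystander

How it is judged (in metres and radians):
On the way, in this order (a step that is already met when the one before it is completed fails the run):
1. the supply's main key is pressed in (value of joint supply_key above 0.005 m), for 0.2 s.
2. the generator's main key is pressed in (value of joint generator_key above 0.005 m), for 0.2 s.
3. the meter's main key is pressed in (value of joint meter_key above 0.005 m), for 0.2 s.
At the end, for the whole second after the job is handed in: All three main keys stay in by more than 5 mm of their 7 mm, the three small keys are still out (less than 1.5 mm in), and every loose bystander stands at rest within 15 mm of where it was (value of joint each of supply_key, generator_key, meter_key above 0.005 m and not (value of joint any of supply_small, generator_small, meter_small above 0.0015 m) and not (distance of any of cell, jar, transformer, adapter, screwdriver, tape, tray, clip from where it was at the start of the episode above 0.015 m) and linear speed of each of cell, jar, transformer, adapter, screwdriver, tape, tray, clip below 0.02 m/s); the robot touches nothing.
It fails at once if the generator's main key was pushed (over 2 mm) before the supply's was in (value of joint generator_key above 0.002 m and value of joint supply_key below 0.005 m).
It fails at once if the meter's main key was pushed (over 2 mm) before the generator's was in (value of joint meter_key above 0.002 m and value of joint generator_key below 0.005 m).
It fails at once if a small round key was pressed (over 1.5 mm) (value of joint any of supply_small, generator_small, meter_small above 0.0015 m).
It fails at once if an instrument or its key was pushed with more than 20 N (contact force between the fingers and supply above 20 N or contact force between the fingers and generator above 20 N or contact force between the fingers and meter above 20 N).
It fails at once if a loose bystander was lifted, shifted by more than 15 mm or knocked over (distance of any of cell, jar, transformer, adapter, screwdriver, tape, tray, clip from where it was at the start of the episode above 0.015 m).
It also fails if it takes over 51 s, if anything falls off the work surface, if the arm or the gripper's body presses on something with over 40 N, if the wrist force passes 120 N, or if a joint passes its speed limit or range.

ROBOT

A 7-joint arm with a two-finger parallel gripper is mounted at the origin on the work surface. World frame = base frame: x ahead of the robot, y to its left, z up, the work surface at z = 0. Lengths are in m, angles in degrees, forces in N, time in s.
With the tool pointing down it reaches from about 0.425 to 0.875 m from the base axis. Payload 4.7 kg.
Tool frame: the origin (TCP) lies at the very end of the fingers, on their centre line; the grasp point (between the pads) lies 19 mm behind it (env.grip_point_offset is the distance from the TCP to the grasp point, in m); z points along the fingers, y is the line along which they close (so a half turn about z gives the same grasp; the last joint's range is limited). The gripper opens to 87 mm and grips with 3 to 60 N. Pads are 19 mm wide; open, the fingers measure 117 mm over their backs; the gripper's body (75 mm by 190 mm) begins 51 mm behind the grasp point.
Start: joints at [64.979, 18.392, -4.016, 83.108, 1.295, 78.541, -3.26], TCP at [0.283, -0.585, 0.223] pointing down, gripper open.
Joint ranges: [-163.93, 163.93], [-17.29, 119.83], [-79.2, 71.16], [3.27, 140.29], [-89.18, 269.18], [5.43, 117.66], [-154.24, 154.24]. Speed limits (degrees/s): [147.25, 147.25, 180, 180, 180, 180, 180].

INTERFACE

Orientations are given as [roll, pitch, yaw] about the fixed x, y, z axes, in that order (R = Rz(yaw) Ry(pitch) Rx(roll)).
In Python, from cell import env gives the robot as it stands.
- The arm moves only by the tool jog_arm, never from a script. Its argument "motion" is a list of rows, each an object of numbers: "x", "y", "z": the shift along the tool's x, y, z in cm; "ax", "ay", "az": the turn, a rotation vector about the tool's x, y, z in degrees. In form: [{"x": .., "y": .., "z": .., "ax": .., "ay": .., "az": ..}, ...]. A call has exactly 5 rows; each row shifts and turns the commanded pose from where the row before left it, along the tool's axes as they then stand; what a row does not reach is not made up. A row lasts 1/10 s, in which the tool goes at most 50 mm and 8.59 degrees, less where a joint would pass 70% of its speed; a pose out of reach is approached as far as the arm can. A call is refused whole if a number of a shift passes 5 or a number of a turn 8.59, either way. A call with a gripper value outside its range is refused whole. "claw" is the gripper command: -1 is shut, 1 is fully open, values between are in proportion, set as the call begins (left out, the last holds). The fingers move at their own pace and stop on an object; "squeeze" is the grip in N (left out, the last holds). Time passes only in rows, so rows that do not move let the fingers close, or fill a call up. It gives the time, the measured TCP pose, the force, the opening and the grip force at its end, in the units of the state.
- env.get_obs(): the state, without advancing time (a new reading comes with each control period).
- env.read_camera(name): name is "side" or "top"; returns the picture (384x512x3 uint8, red, green, blue); there is no depth.
- env.camera_params(name): a dict with "fx", "fy", "cx", "cy" (pixels), "k1" (the pictures are not rectified: a ray, as slopes to the right and down, at radius r is drawn at 1 + k1 r^2 times it, then the intrinsics apply), "extrinsics" (4x4, takes a point from world to camera coordinates). Camera axes: x right, y up, looking along -z (the intrinsics and any distortion apply to the point x, -y, -z); pixel columns grow to the right and rows downward; lengths in m; the calibration is good to about 2 mm. A picture is of the moment at which its call begins. camera_params takes no time and is no camera call.
- env.sign_off(): hands the job in; it is judged then, once.
The state is a dict: "time_s": time; "qpos": joint angles; "joint_velocities": joint speeds; "effort": joint torques, N m; "tool_pos": TCP position; "tool_rot": TCP orientation; "force": force on the tool from outside, world axes, zero at the start; "wrist_torque": the same for the moment, N m; "grip_width": finger opening in m; "grasp_force": force on a finger pad.
Only numpy, scipy, OpenCV 4.12 (cv2) and the standard library are available. Lean on these libraries where they do the work, as an engineer would, in place of code of your own. Each camera call takes 0.05 s, during which the arm holds its last target. There are 200 camera calls.

## Working session

There is one attempt and no reset: what is moved stays moved. The work goes in short steps, Python scripts to look and compute and a tool call to move; the robot and the scene stay as the last step left them, time stands still between calls to the robot, and variables do not carry over. Pictures are saved under pics/ and viewed, at most 10 in all, crops included, and the job is handed in when it is done.

Besides the shell and the picture viewer there is one more tool, called after ">>>" in YAML: its name, and indented under it one key for each argument. jog_arm: Moves the arm, as the interface text tells. Its arguments: {"type":"object","properties":{"motion":{"type":"array"},"claw":{"type":"number"},"squeeze":{"type":"number"}},"required":["motion"]}

```bash
mkdir -p pics; python3 - <<'E'
from cell import env
import cv2
for n in ("top","side"):
    cv2.imwrite(f"pics/{n}0.png",env.read_camera(n)[:,:,::-1])
    p=env.camera_params(n);print(n,p)
o=env.get_obs();print(o["time_s"],o["tool_pos"],o["tool_rot"],o["grip_width"],o["force"])
E
```

```text
top {'fx': 353.7945784072949, 'fy': 353.7945784072949, 'cx': 258.9612814884434, 'cy': 190.85148556357754, 'k1': -0.008872184915368475, 'extrinsics': array([[ 0.01466294, -0.99982956, -0.01121811, -0.01039546],
       [ 0.98711199,  0.01268653,  0.15952735, -0.57516095],
       [-0.15935785, -0.01341267,  0.98712977, -1.0156394 ],
       [ 0.        ,  0.        ,  0.        ,  1.        ]])}
side {'fx': 361.4799850879303, 'fy': 361.4799850879303, 'cx': 251.61323733492804, 'cy': 188.4719624082726, 'k1': -0.08288428094755526, 'extrinsics': array([[ 0.98506555, -0.17209326, -0.00545664, -0.54088666],
       [ 0.13337855,  0.74265337,  0.6562592 , -0.09275209],
       [-0.10888539, -0.64718613,  0.7545158 , -1.09066902],
       [ 0.        ,  0.        ,  0.        ,  1.        ]])}
0.1 [ 0.28292419 -0.58465835  0.22158641] [-1.79904051e+02  6.83311944e-03  2.58302048e+01] 0.08699134801044847 [ 0.20119127  0.21167629 -0.51286331]
```

View pics/top0.png

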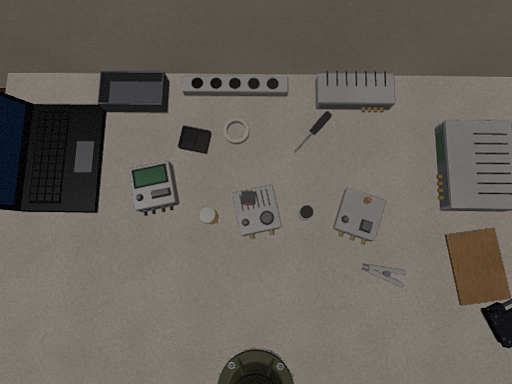

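View pics/side0.png

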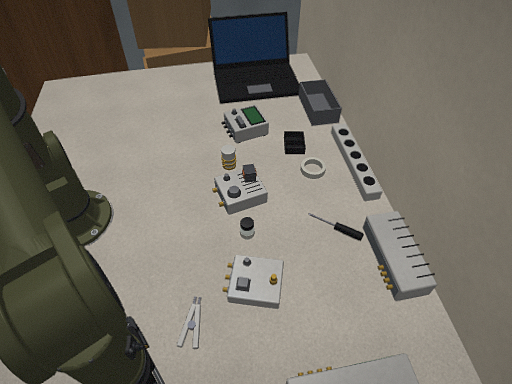

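The top view shows the meter at the left (bar key near 160,192), the supply in the middle (round key 267,217) and the generator at the right (square key 366,226). The cell is at (208,215) and the jar at (306,212). Next I'll mask the keys and cast rays.

```bash
cat >h.py <<'E'
import numpy as np,cv2
from cell import env
H=dict(supply=.071,generator=.058,meter=.078)
def ray(n,uv,z):
    p=env.camera_params(n);E=p["extrinsics"]
    K=np.array([[p["fx"],0,p["cx"]],[0,p["fy"],p["cy"]],[0,0,1]])
    a=cv2.undistortPoints(np.array([[uv]],float),K,np.array([p["k1"],0,0,0]))[0,0]
    d=E[:3,:3].T@np.array([a[0],-a[1],-1]);c=-E[:3,:3].T@E[:3,3]
    return c+d*(z-c[2])/d[2]
def proj(n,P):
    p=env.camera_params(n);E=p["extrinsics"];q=E[:3,:3]@P+E[:3,3]
    a=np.array([q[0],-q[1]])/-q[2];a=a*(1+p["k1"]*(a@a))
    return a*[p["fx"],p["fy"]]+[p["cx"],p["cy"]]
def blobs(g,box,lo,hi):
    u0,v0,u1,v1=box
    m=cv2.inRange(g[v0:v1,u0:u1],lo,hi)
    n,_,s,c=cv2.connectedComponentsWithStats(m,connectivity=4)
    return [(s[i,4],(c[i]+[u0,v0]).round(1),s[i,2:4]) for i in range(1,n) if s[i,4]>8]
E
python3 - <<'E'
from h import *
im=cv2.imread("pics/top0.png");g=cv2.cvtColor(im,cv2.COLOR_BGR2GRAY)
for k,b in dict(supply=(228,180,288,245),generator=(328,182,392,250),meter=(124,155,186,220)).items():
    print(k,"mid",ray("top",[(b[0]+b[2])/2,(b[1]+b[3])/2],H[k]).round(3))
    for s in blobs(g,b,0,115): print(s, ray("top",s[1],H[k])[:2].round(4))
a=[cv2.resize(im[180:250,225:295],None,fx=5.5,fy=5.5,interpolation=cv2.INTER_NEAREST),cv2.resize(im[182:252,325:395],None,fx=5.5,fy=5.5,interpolation=cv2.INTER_NEAREST)]
cv2.imwrite("pics/c1.png",np.hstack(a))
E
```

```text
supply mid [ 0.508 -0.001  0.071]
(np.int32(659), array([256.7, 207.8]), array([51, 57], dtype=int32)) [0.5212 0.003 ]
(np.int32(49), array([267.5, 196.7]), array([ 6, 18], dtype=int32)) [ 0.5542 -0.028 ]
(np.int32(48), array([262.3, 197.6]), array([ 6, 18], dtype=int32)) [ 0.5514 -0.0129]
(np.int32(193), array([266.5, 217.4]), array([16, 16], dtype=int32)) [ 0.4937 -0.0258]
(np.int32(62), array([245.2, 222. ]), array([9, 9], dtype=int32)) [0.4795 0.0356]
generator mid [ 0.503 -0.299  0.058]
(np.int32(1867), array([359.6, 214.6]), array([56, 58], dtype=int32)) [ 0.5067 -0.2983]
(np.int32(10), array([376.2, 244.3]), array([5, 5], dtype=int32)) [ 0.4213 -0.3436]
meter mid [0.576 0.301 0.078]
(np.int32(499), array([164.6, 196.2]), array([45, 57], dtype=int32)) [0.5508 0.2718]
(np.int32(739), array([149.3, 175.3]), array([38, 26], dtype=int32)) [0.6123 0.3206]
(np.int32(185), array([160.7, 192.5]), array([22, 12], dtype=int32)) [0.5615 0.2838]
(np.int32(49), array([139.3, 197.1]), array([8, 7], dtype=int32)) [0.5472 0.3457]
```

View pics/c1.png

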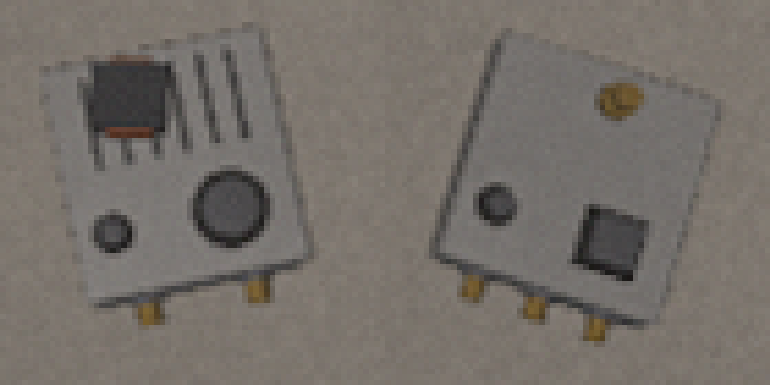

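>>> jog_arm:
  motion:
    - {"x": 1, "y": -1}
    - {"x": 2.8, "y": -2.7}
    - {"x": 2.8, "y": -2.7}
    - {"x": 2.8, "y": -2.7}
    - {"x": 2.8, "y": -2.7}
  claw: -1
  squeeze: 5

```text
$.motion[0]: bad value
```

>>> jog_arm:
  motion:
    - {"x": 2.8, "y": -2.7}
    - {"x": 2.8, "y": -2.7}
    - {"x": 2.8, "y": -2.7}
    - {"x": 2.8, "y": -2.7}
    - {"x": 2.8, "y": -2.7}

```text
$.motion[0]: bad value
```

>>> jog_arm:
  motion:
    - {"x": 2.8, "y": -2.7}
    - {"x": 2.8, "y": -2.7}
    - {"x": 2.8, "y": -2.7}
    - {"x": 1.5, "y": -1.4, "az": 4}
    - {"x": 0.5, "y": -0.5, "az": 4}

```text
$.motion[0]: bad value
```

>>> jog_arm:
  motion:
    - {"az": 3}
    - {"az": 1.8}
    - {}
    - {}
    - {}

```text
$.motion[0]: bad value
```

```bash
cat >>h.py <<'E'
from scipy.spatial.transform import Rotation as Ro
def go(P):
    o=env.get_obs();R=Ro.from_euler("xyz",o["tool_rot"],degrees=True)
    print("tcp",o["tool_pos"].round(4),o["tool_rot"].round(2),"F",o["force"].round(2),"delta cm",(R.inv().apply(np.array(P)-o["tool_pos"])*100).round(2))
E
python3 - <<'E'
from h import *
go([.494,-.026,.12])
g=cv2.cvtColor(cv2.imread("pics/top0.png"),cv2.COLOR_BGR2GRAY)
for t in (70,80,90,100):
  for s in blobs(g,(335,195,388,240),0,t): print(t,s,ray("top",s[1],.058)[:2].round(4))
print(env.get_obs()["qpos"])
E
```

```text
tcp [ 0.2829 -0.5847  0.2216] [-1.799e+02  1.000e-02  2.583e+01] F [ 0.2   0.21 -0.51] delta cm [ 43.34 -41.07  10.22]
70 (np.int32(30), array([344.6, 218.9]), array([7, 7], dtype=int32)) [ 0.4935 -0.2542]
70 (np.int32(83), array([364.9, 225.6]), array([14, 14], dtype=int32)) [ 0.4748 -0.3128]
70 (np.int32(11), array([358.3, 236.7]), array([9, 3], dtype=int32)) [ 0.4424 -0.2926]
80 (np.int32(18), array([366.1, 200.4]), array([6, 6], dtype=int32)) [ 0.5489 -0.3187]
80 (np.int32(42), array([344.5, 218.8]), array([8, 8], dtype=int32)) [ 0.4938 -0.2539]
80 (np.int32(133), array([365.4, 225.6]), array([14, 14], dtype=int32)) [ 0.4748 -0.3142]
80 (np.int32(11), array([338. , 229.6]), array([7, 4], dtype=int32)) [ 0.4621 -0.2343]
80 (np.int32(22), array([346.7, 233.1]), array([11,  6], dtype=int32)) [ 0.4523 -0.2593]
80 (np.int32(21), array([357.6, 236.9]), array([11,  5], dtype=int32)) [ 0.4418 -0.2906]
90 (np.int32(41), array([338.9, 208.9]), array([ 9, 29], dtype=int32)) [ 0.5227 -0.2382]
90 (np.int32(39), array([366.9, 199.9]), array([9, 7], dtype=int32)) [ 0.5504 -0.3211]
90 (np.int32(50), array([344.6, 218.7]), array([8, 8], dtype=int32)) [ 0.4941 -0.2542]
90 (np.int32(140), array([365.3, 225.6]), array([14, 14], dtype=int32)) [ 0.4748 -0.3139]
90 (np.int32(82), array([350.6, 234.6]), array([34, 12], dtype=int32)) [ 0.4481 -0.2705]
100 (np.int32(64), array([338.9, 209.5]), array([10, 31], dtype=int32)) [ 0.5209 -0.2381]
100 (np.int32(52), array([367. , 199.8]), array([9, 7], dtype=int32)) [ 0.5507 -0.3214]
100 (np.int32(52), array([344.6, 218.7]), array([8, 8], dtype=int32)) [ 0.4941 -0.2542]
100 (np.int32(153), array([365.4, 225.5]), array([15, 14], dtype=int32)) [ 0.4751 -0.3142]
100 (np.int32(117), array([349.5, 234.6]), array([35, 12], dtype=int32)) [ 0.4481 -0.2673]
[64.98009966 18.43400419 -4.01598646 83.16719276  1.29662163 78.54007361
 -3.26003509]
```

All six numbers are required in each row.

>>> jog_arm:
  motion:
    - {"x": 1, "y": -1, "z": 0, "ax": 0, "ay": 0, "az": 0}
    - {"x": 2.8, "y": -2.7, "z": 0, "ax": 0, "ay": 0, "az": 0}
    - {"x": 2.8, "y": -2.7, "z": 0, "ax": 0, "ay": 0, "az": 0}
    - {"x": 2.8, "y": -2.7, "z": 0, "ax": 0, "ay": 0, "az": 0}
    - {"x": 2.8, "y": -2.7, "z": 0, "ax": 0, "ay": 0, "az": 0}
  claw: -1
  squeeze: 5

```text
time_s: 0.6
tool_pos: [0.3422, -0.4229, 0.2223]
tool_rot: [-180.0, -0.0, 25.9]
force: [0.9, 0.3, -0.1]
grip_width: 0.0545
grasp_force: 0.0
```

>>> jog_arm:
  motion:
    - {"x": 2.8, "y": -2.7, "z": 0, "ax": 0, "ay": 0, "az": 0}
    - {"x": 2.8, "y": -2.7, "z": 0, "ax": 0, "ay": 0, "az": 0}
    - {"x": 2.8, "y": -2.7, "z": 0, "ax": 0, "ay": 0, "az": 0}
    - {"x": 2.8, "y": -2.7, "z": 0, "ax": 0, "ay": 0, "az": 0}
    - {"x": 2.8, "y": -2.7, "z": 0, "ax": 0, "ay": 0, "az": 0}

```text
time_s: 1.1
tool_pos: [0.4088, -0.2405, 0.2224]
tool_rot: [180.0, 0.0, 25.9]
force: [0.4, -0.3, -0.2]
grip_width: 0.0153
grasp_force: 0.0
```

>>> jog_arm:
  motion:
    - {"x": 2.8, "y": -2.7, "z": 0, "ax": 0, "ay": 0, "az": 0}
    - {"x": 2.8, "y": -2.7, "z": 0, "ax": 0, "ay": 0, "az": 0}
    - {"x": 2.8, "y": -2.7, "z": 0, "ax": 0, "ay": 0, "az": 0}
    - {"x": 2.8, "y": -2.7, "z": 0, "ax": 0, "ay": 0, "az": 0}
    - {"x": 2.8, "y": -2.7, "z": 0, "ax": 0, "ay": 0, "az": 0}

```text
time_s: 1.6
tool_pos: [0.4755, -0.0583, 0.2224]
tool_rot: [180.0, 0.0, 25.9]
force: [-0.3, 0.1, -0.4]
grip_width: 0.0007
grasp_force: 0.0
```

>>> jog_arm:
  motion:
    - {"x": 1, "y": -0.5, "z": 2, "ax": 0, "ay": 0, "az": 3}
    - {"x": 0, "y": 0, "z": 2, "ax": 0, "ay": 0, "az": 5}
    - {"x": 0, "y": 0, "z": 2, "ax": 0, "ay": 0, "az": 5}
    - {"x": 0, "y": 0, "z": 1, "ax": 0, "ay": 0, "az": 0}
    - {"x": 0, "y": 0, "z": 0, "ax": 0, "ay": 0, "az": 0}

```text
time_s: 2.1
tool_pos: [0.4812, -0.0512, 0.1512]
tool_rot: [-179.9, 0.2, 13.0]
force: [-0.1, 0.4, 0.5]
grip_width: 0.0007
grasp_force: 0.0
```

```bash
python3 - <<'E'
from h import *
a=[]
for n in ("top","side"):
    im=env.read_camera(n)[:,:,::-1].copy()
    t=env.get_obs()["tool_pos"];u,v=proj(n,t);print(n,u,v)
    c=im[int(v)-35:int(v)+35,int(u)-35:int(u)+35]
    c=cv2.resize(c,None,fx=5.5,fy=5.5,interpolation=cv2.INTER_NEAREST)
    cv2.drawMarker(c,(int(5.5*(35+u%1)),int(5.5*(35+v%1))),(0,0,255),0,12)
    for P in ([.494,-.026,.071],):
        q=(proj(n,np.array(P))-[int(u)-35,int(v)-35])*5.5;cv2.drawMarker(c,(int(q[0]),int(q[1])),(0,255,0),0,12)
    a.append(c)
cv2.imwrite("pics/c2.png",np.hstack(a));go([.494,-.026,.12])
E
```

```text
top 276.4101344806569 219.2358369884283
side 230.84432694236335 176.2031742457918
tcp [ 0.4829 -0.0517  0.1531] [ 1.7998e+02 -3.0000e-02  1.2920e+01] F [ 0.27 -1.11  1.14] delta cm [ 1.65 -2.25  3.31]
```

View pics/c2.png

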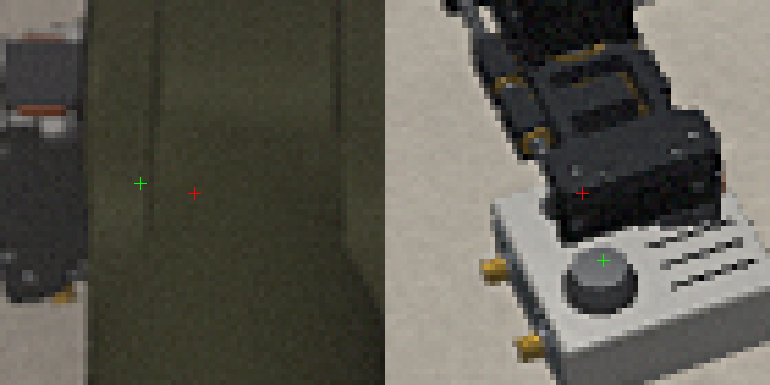

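The side crop shows the projected estimate (600,262) on the centre of the round key's top. Now I'll move over it and press.

>>> jog_arm:
  motion:
    - {"x": 0.8, "y": -1.1, "z": 0, "ax": 0, "ay": 0, "az": 0}
    - {"x": 0.85, "y": -1.15, "z": 1, "ax": 0, "ay": 0, "az": 0}
    - {"x": 0, "y": 0, "z": 2.3, "ax": 0, "ay": 0, "az": 0}
    - {"x": 0, "y": 0, "z": 2, "ax": 0, "ay": 0, "az": 0}
    - {"x": 0, "y": 0, "z": 1.5, "ax": 0, "ay": 0, "az": 0}

```text
time_s: 2.7
tool_pos: [0.4944, -0.0263, 0.0847]
tool_rot: [180.0, -0.1, 12.9]
force: [-0.3, 0.0, -0.6]
grip_width: 0.0003
grasp_force: 0.0
```

>>> jog_arm:
  motion:
    - {"x": 0, "y": 0, "z": 0.4, "ax": 0, "ay": 0, "az": 0}
    - {"x": 0, "y": 0, "z": 0, "ax": 0, "ay": 0, "az": 0}
    - {"x": 0, "y": 0, "z": 0, "ax": 0, "ay": 0, "az": 0}
    - {"x": 0, "y": 0, "z": 0, "ax": 0, "ay": 0, "az": 0}
    - {"x": 0, "y": 0, "z": 0, "ax": 0, "ay": 0, "az": 0}

```text
time_s: 3.2
tool_pos: [0.4945, -0.0264, 0.0814]
tool_rot: [180.0, -0.1, 12.8]
force: [0.4, -0.0, -0.8]
grip_width: 0.0006
grasp_force: 0.0
```

```bash
python3 - <<'E'
from h import *
go([.494,-.026,.0625])
E
```

```text
tcp [ 0.4945 -0.0264  0.0814] [ 1.7995e+02 -8.0000e-02  1.2830e+01] F [ 0.39 -0.04 -0.83] delta cm [-0.04 -0.05  1.89]
```

>>> jog_arm:
  motion:
    - {"x": 0, "y": 0, "z": 0.7, "ax": 0, "ay": 0, "az": 0}
    - {"x": 0, "y": 0, "z": 0.3, "ax": 0, "ay": 0, "az": 0}
    - {"x": 0, "y": 0, "z": 0.3, "ax": 0, "ay": 0, "az": 0}
    - {"x": 0, "y": 0, "z": 0.2, "ax": 0, "ay": 0, "az": 0}
    - {"x": 0, "y": 0, "z": 0, "ax": 0, "ay": 0, "az": 0}

```text
time_s: 3.7
tool_pos: [0.4938, -0.0264, 0.0653]
tool_rot: [180.0, 0.0, 12.8]
force: [-1.1, -0.3, 2.4]
grip_width: 0.0005
grasp_force: 1.1
```

>>> jog_arm:
  motion:
    - {"x": 0, "y": 0, "z": 0.2, "ax": 0, "ay": 0, "az": 0}
    - {"x": 0, "y": 0, "z": 0.2, "ax": 0, "ay": 0, "az": 0}
    - {"x": 0, "y": 0, "z": 0, "ax": 0, "ay": 0, "az": 0}
    - {"x": 0, "y": 0, "z": 0, "ax": 0, "ay": 0, "az": 0}
    - {"x": 0, "y": 0, "z": 0, "ax": 0, "ay": 0, "az": 0}

```text
time_s: 4.2
tool_pos: [0.4939, -0.0264, 0.0619]
tool_rot: [180.0, 0.0, 12.8]
force: [-1.8, -0.3, 5.9]
grip_width: 0.0003
grasp_force: 3.1
```

>>> jog_arm:
  motion:
    - {"x": 0, "y": 0, "z": 0.1, "ax": 0, "ay": 0, "az": 0}
    - {"x": 0, "y": 0, "z": 0, "ax": 0, "ay": 0, "az": 0}
    - {"x": 0, "y": 0, "z": 0, "ax": 0, "ay": 0, "az": 0}
    - {"x": 0, "y": 0, "z": 0, "ax": 0, "ay": 0, "az": 0}
    - {"x": 0, "y": 0, "z": 0, "ax": 0, "ay": 0, "az": 0}

```text
time_s: 4.7
tool_pos: [0.4939, -0.0263, 0.0612]
tool_rot: [180.0, 0.0, 12.8]
force: [-2.4, -0.4, 8.4]
grip_width: 0.0005
grasp_force: 4.0
```

>>> jog_arm:
  motion:
    - {"x": 0, "y": 0, "z": -1, "ax": 0, "ay": 0, "az": 0}
    - {"x": 0, "y": 0, "z": -3, "ax": 0, "ay": 0, "az": 0}
    - {"x": 0, "y": 0, "z": -4, "ax": 0, "ay": 0, "az": 5}
    - {"x": 0, "y": 0, "z": -2, "ax": 0, "ay": 0, "az": 5}
    - {"x": 0, "y": 0, "z": 0, "ax": 0, "ay": 0, "az": 5}

```text
time_s: 5.2
tool_pos: [0.4963, -0.0261, 0.1642]
tool_rot: [180.0, -0.4, -2.4]
force: [0.3, 0.1, -1.4]
grip_width: 0.0007
grasp_force: 0.0
```

```bash
python3 - <<'E'
from h import *
go([.4745,-.315,.12])
E
```

```text
tcp [ 0.4963 -0.0261  0.1642] [179.95  -0.38  -2.37] F [ 0.31  0.12 -1.44] delta cm [-1.01 28.96  4.44]
```

Force rose with depth at the spring rate, so the key is against its stop. Next is the generator.

>>> jog_arm:
  motion:
    - {"x": -0.1, "y": 2, "z": 0, "ax": 0, "ay": 0, "az": 0}
    - {"x": -0.2, "y": 4, "z": 0, "ax": 0, "ay": 0, "az": 0}
    - {"x": -0.2, "y": 4, "z": 0, "ax": 0, "ay": 0, "az": 0}
    - {"x": -0.1, "y": 4, "z": 0, "ax": 0, "ay": 0, "az": 0}
    - {"x": -0.1, "y": 4, "z": 0, "ax": 0, "ay": 0, "az": 0}

```text
time_s: 5.7
tool_pos: [0.4797, -0.2071, 0.1606]
tool_rot: [180.0, -0.0, -2.1]
force: [0.4, 1.2, -0.3]
grip_width: 0.0007
grasp_force: 0.0
```

>>> jog_arm:
  motion:
    - {"x": -0.1, "y": 4, "z": 0, "ax": 0, "ay": 0, "az": 0}
    - {"x": -0.1, "y": 4, "z": 0, "ax": 0, "ay": 0, "az": 0}
    - {"x": -0.1, "y": 3, "z": 0, "ax": 0, "ay": 0, "az": 5}
    - {"x": 0, "y": 0, "z": 2, "ax": 0, "ay": 0, "az": 5}
    - {"x": 0, "y": 0, "z": 2, "ax": 0, "ay": 0, "az": 5}

```text
time_s: 6.2
tool_pos: [0.4728, -0.3172, 0.1203]
tool_rot: [180.0, -0.1, -17.5]
force: [0.3, 0.9, -0.3]
grip_width: 0.0009
grasp_force: 0.0
```

>>> jog_arm:
  motion:
    - {"x": 0, "y": 0, "z": 0, "ax": 0, "ay": 0, "az": 0}
    - {"x": 0, "y": 0, "z": 0, "ax": 0, "ay": 0, "az": 0}
    - {"x": 0, "y": 0, "z": 0, "ax": 0, "ay": 0, "az": 0}
    - {"x": 0, "y": 0, "z": 0, "ax": 0, "ay": 0, "az": 0}
    - {"x": 0, "y": 0, "z": 0, "ax": 0, "ay": 0, "az": 0}

```text
time_s: 6.7
tool_pos: [0.4734, -0.3158, 0.1215]
tool_rot: [180.0, -0.1, -17.1]
force: [-0.5, -0.5, 0.7]
grip_width: 0.0005
grasp_force: 0.0
```

```bash
python3 - <<'E'
from h import *
go([.4745,-.315,.068])
n="side";im=env.read_camera(n)[:,:,::-1].copy()
def crop(P,r=35):
    u,v=proj(n,np.array(P));c=im[int(v)-r:int(v)+r,int(u)-r:int(u)+r]
    c=cv2.resize(c,None,fx=5.5,fy=5.5,interpolation=cv2.INTER_NEAREST)
    cv2.drawMarker(c,(int(5.5*(r+u%1)),int(5.5*(r+v%1))),(0,255,0),0,10);return c
cv2.imwrite("pics/c3.png",np.hstack([crop([.494,-.026,.064]),crop([.4745,-.315,.058])]))
E
```

```text
tcp [ 0.4734 -0.3158  0.1215] [ 1.7996e+02 -9.0000e-02 -1.7120e+01] F [-0.49 -0.51  0.72] delta cm [ 0.07 -0.11  5.35]
```

View pics/c3.png

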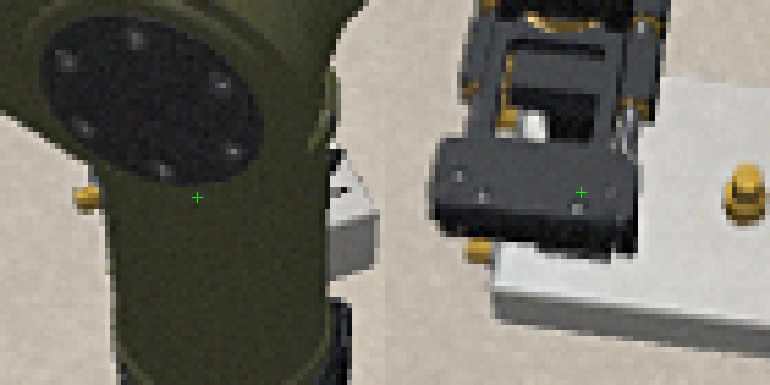

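The crop shows both keys hidden by the arm, with the adapter standing clear at (745,195). The position is already known well enough, so I'll press the generator.

>>> jog_arm:
  motion:
    - {"x": 0.1, "y": -0.1, "z": 2, "ax": 0, "ay": 0, "az": 0}
    - {"x": 0, "y": 0, "z": 2, "ax": 0, "ay": 0, "az": 0}
    - {"x": 0, "y": 0, "z": 1.1, "ax": 0, "ay": 0, "az": 0}
    - {"x": 0, "y": 0, "z": 0.2, "ax": 0, "ay": 0, "az": 0}
    - {"x": 0, "y": 0, "z": 0, "ax": 0, "ay": 0, "az": 0}

```text
time_s: 7.25
tool_pos: [0.4743, -0.3151, 0.0677]
tool_rot: [180.0, -0.0, -17.2]
force: [-0.5, -0.8, 0.3]
grip_width: 0.0006
grasp_force: 0.0
```

>>> jog_arm:
  motion:
    - {"x": 0, "y": 0, "z": 0.6, "ax": 0, "ay": 0, "az": 0}
    - {"x": 0, "y": 0, "z": 0.3, "ax": 0, "ay": 0, "az": 0}
    - {"x": 0, "y": 0, "z": 0.3, "ax": 0, "ay": 0, "az": 0}
    - {"x": 0, "y": 0, "z": 0.3, "ax": 0, "ay": 0, "az": 0}
    - {"x": 0, "y": 0, "z": 0, "ax": 0, "ay": 0, "az": 0}

```text
time_s: 7.75
tool_pos: [0.4744, -0.3152, 0.0527]
tool_rot: [180.0, -0.0, -17.2]
force: [-0.9, 0.5, 2.0]
grip_width: 0.0005
grasp_force: 1.2
```

>>> jog_arm:
  motion:
    - {"x": 0, "y": 0, "z": 0.2, "ax": 0, "ay": 0, "az": 0}
    - {"x": 0, "y": 0, "z": 0.2, "ax": 0, "ay": 0, "az": 0}
    - {"x": 0, "y": 0, "z": 0.05, "ax": 0, "ay": 0, "az": 0}
    - {"x": 0, "y": 0, "z": 0, "ax": 0, "ay": 0, "az": 0}
    - {"x": 0, "y": 0, "z": 0, "ax": 0, "ay": 0, "az": 0}

```text
time_s: 8.25
tool_pos: [0.4745, -0.3152, 0.0488]
tool_rot: [180.0, -0.0, -17.2]
force: [-0.7, 0.3, 6.5]
grip_width: 0.0002
grasp_force: 3.3
```

>>> jog_arm:
  motion:
    - {"x": 0, "y": 0, "z": 0.05, "ax": 0, "ay": 0, "az": 0}
    - {"x": 0, "y": 0, "z": 0, "ax": 0, "ay": 0, "az": 0}
    - {"x": 0, "y": 0, "z": 0, "ax": 0, "ay": 0, "az": 0}
    - {"x": 0, "y": 0, "z": 0, "ax": 0, "ay": 0, "az": 0}
    - {"x": 0, "y": 0, "z": 0, "ax": 0, "ay": 0, "az": 0}

```text
time_s: 8.75
tool_pos: [0.4745, -0.3152, 0.0484]
tool_rot: [180.0, -0.0, -17.2]
force: [-1.4, 0.9, 7.7]
grip_width: 0.0004
grasp_force: 3.7
```

>>> jog_arm:
  motion:
    - {"x": 0, "y": 0, "z": -1, "ax": 0, "ay": 0, "az": 0}
    - {"x": 0, "y": 0, "z": -4, "ax": 0, "ay": 0, "az": 0}
    - {"x": 0, "y": 0, "z": -4, "ax": 0, "ay": 0, "az": -8}
    - {"x": 0, "y": 0, "z": -4, "ax": 0, "ay": 0, "az": -8}
    - {"x": 0, "y": 0, "z": -1, "ax": 0, "ay": 0, "az": -8}

```text
time_s: 9.25
tool_pos: [0.4763, -0.316, 0.1927]
tool_rot: [179.7, -0.3, 7.2]
force: [0.3, 0.2, 0.2]
grip_width: 0.0003
grasp_force: 0.0
```

>>> jog_arm:
  motion:
    - {"x": 0, "y": 0, "z": 0, "ax": 0, "ay": 0, "az": -6}
    - {"x": 0, "y": 0, "z": 0, "ax": 0, "ay": 0, "az": 0}
    - {"x": 0, "y": 0, "z": 0, "ax": 0, "ay": 0, "az": 0}
    - {"x": 0, "y": 0, "z": 0, "ax": 0, "ay": 0, "az": 0}
    - {"x": 0, "y": 0, "z": 0, "ax": 0, "ay": 0, "az": 0}

```text
time_s: 9.75
tool_pos: [0.4739, -0.3148, 0.187]
tool_rot: [-180.0, 0.0, 12.8]
force: [-0.6, 0.0, -0.2]
grip_width: 0.0006
grasp_force: 0.0
```

```bash
python3 - <<'E'
from h import *
go([.5615,.284,.14])
E
```

```text
tcp [ 0.4739 -0.3148  0.187 ] [-1.7996e+02  4.0000e-02  1.2770e+01] F [-0.57  0.   -0.18] delta cm [ 21.79 -56.46   4.73]
```

>>> jog_arm:
  motion:
    - {"x": 0.8, "y": -1.9, "z": 0, "ax": 0, "ay": 0, "az": 0}
    - {"x": 1.5, "y": -3.9, "z": 0, "ax": 0, "ay": 0, "az": 0}
    - {"x": 1.5, "y": -3.9, "z": 0, "ax": 0, "ay": 0, "az": 0}
    - {"x": 1.5, "y": -3.9, "z": 0, "ax": 0, "ay": 0, "az": 0}
    - {"x": 1.5, "y": -3.9, "z": 0, "ax": 0, "ay": 0, "az": 0}

```text
time_s: 10.25
tool_pos: [0.5015, -0.1276, 0.1874]
tool_rot: [180.0, 0.0, 12.8]
force: [0.2, 0.2, 0.3]
grip_width: 0.0005
grasp_force: 0.0
```

>>> jog_arm:
  motion:
    - {"x": 1.5, "y": -3.9, "z": 0, "ax": 0, "ay": 0, "az": 0}
    - {"x": 1.5, "y": -3.9, "z": 0, "ax": 0, "ay": 0, "az": 0}
    - {"x": 1.5, "y": -3.9, "z": 0, "ax": 0, "ay": 0, "az": 0}
    - {"x": 1.5, "y": -3.9, "z": 0, "ax": 0, "ay": 0, "az": 0}
    - {"x": 1.5, "y": -3.9, "z": 0, "ax": 0, "ay": 0, "az": 0}

```text
time_s: 10.75
tool_pos: [0.5313, 0.0791, 0.1875]
tool_rot: [180.0, -0.0, 12.8]
force: [0.6, 0.1, 0.3]
grip_width: 0.0006
grasp_force: 0.0
```

>>> jog_arm:
  motion:
    - {"x": 1.5, "y": -3.9, "z": 0, "ax": 0, "ay": 0, "az": 0}
    - {"x": 1.5, "y": -3.9, "z": 0, "ax": 0, "ay": 0, "az": 0}
    - {"x": 1.5, "y": -3.9, "z": 0, "ax": 0, "ay": 0, "az": 0}
    - {"x": 1.5, "y": -3.9, "z": 0, "ax": 0, "ay": 0, "az": 0}
    - {"x": 1.5, "y": -3.9, "z": 0, "ax": 0, "ay": 0, "az": 0}

```text
time_s: 11.25
tool_pos: [0.5614, 0.2857, 0.1871]
tool_rot: [180.0, 0.0, 12.8]
force: [0.1, -0.6, 0.2]
grip_width: 0.0005
grasp_force: 0.0
```

>>> jog_arm:
  motion:
    - {"x": 0, "y": 0, "z": 2, "ax": 0, "ay": 0, "az": 0}
    - {"x": 0, "y": 0, "z": 2, "ax": 0, "ay": 0, "az": 0}
    - {"x": 0, "y": 0, "z": 0, "ax": 0, "ay": 0, "az": 0}
    - {"x": 0, "y": 0, "z": 0, "ax": 0, "ay": 0, "az": 0}
    - {"x": 0, "y": 0, "z": 0, "ax": 0, "ay": 0, "az": 0}

```text
time_s: 11.75
tool_pos: [0.562, 0.2843, 0.1487]
tool_rot: [-180.0, -0.1, 12.8]
force: [0.8, 0.4, 0.4]
grip_width: 0.0006
grasp_force: 0.0
```

```bash
python3 - <<'E'
from h import *
go([.5615,.284,.088])
n="side";im=env.read_camera(n)[:,:,::-1].copy()
c=im[80:310,190:310]
for P in ([.494,-.026,.064],[.4745,-.315,.051],[.5615,.284,.078]):
    print(proj(n,np.array(P)))
cv2.imwrite("pics/c4.png",cv2.resize(c,None,fx=2.6,fy=2.6,interpolation=cv2.INTER_CUBIC))
E
```

```text
tcp [0.562  0.2843 0.1487] [-1.7999e+02 -9.0000e-02  1.2770e+01] F [0.8  0.36 0.35] delta cm [-0.06  0.02  6.07]
[234.82430449 189.86877156]
[243.80700679 280.31997183]
[241.1497188  119.53593734]
```

View pics/c4.png

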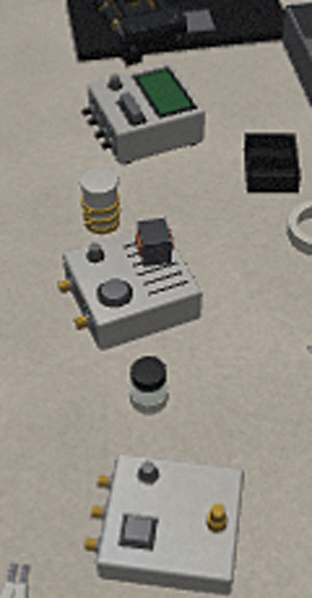

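The side view shows the supply and generator keys sunk, everything else still standing in place, and the fingertips above the meter's bar at (132,60) in the crop. Now I'll press the meter.

>>> jog_arm:
  motion:
    - {"x": 0, "y": 0, "z": 2, "ax": 0, "ay": 0, "az": 0}
    - {"x": 0, "y": 0, "z": 2, "ax": 0, "ay": 0, "az": 0}
    - {"x": 0, "y": 0, "z": 1.6, "ax": 0, "ay": 0, "az": 0}
    - {"x": 0, "y": 0, "z": 0.4, "ax": 0, "ay": 0, "az": 0}
    - {"x": 0, "y": 0, "z": 0, "ax": 0, "ay": 0, "az": 0}

```text
time_s: 12.3
tool_pos: [0.5612, 0.2841, 0.0873]
tool_rot: [180.0, 0.0, 12.8]
force: [-0.7, 0.1, 0.5]
grip_width: 0.0004
grasp_force: 0.0
```

>>> jog_arm:
  motion:
    - {"x": 0, "y": 0, "z": 0.6, "ax": 0, "ay": 0, "az": 0}
    - {"x": 0, "y": 0, "z": 0.3, "ax": 0, "ay": 0, "az": 0}
    - {"x": 0, "y": 0, "z": 0.3, "ax": 0, "ay": 0, "az": 0}
    - {"x": 0, "y": 0, "z": 0.3, "ax": 0, "ay": 0, "az": 0}
    - {"x": 0, "y": 0, "z": 0, "ax": 0, "ay": 0, "az": 0}

```text
time_s: 12.8
tool_pos: [0.5616, 0.2845, 0.0727]
tool_rot: [-180.0, -0.0, 12.8]
force: [0.6, 0.8, 3.3]
grip_width: 0.0002
grasp_force: 1.2
```

>>> jog_arm:
  motion:
    - {"x": 0, "y": 0, "z": 0.2, "ax": 0, "ay": 0, "az": 0}
    - {"x": 0, "y": 0, "z": 0.2, "ax": 0, "ay": 0, "az": 0}
    - {"x": 0, "y": 0, "z": 0.05, "ax": 0, "ay": 0, "az": 0}
    - {"x": 0, "y": 0, "z": 0, "ax": 0, "ay": 0, "az": 0}
    - {"x": 0, "y": 0, "z": 0, "ax": 0, "ay": 0, "az": 0}

```text
time_s: 13.3
tool_pos: [0.5617, 0.2845, 0.0688]
tool_rot: [180.0, -0.1, 12.8]
force: [-0.1, -0.8, 6.9]
grip_width: 0.0005
grasp_force: 3.3
```

>>> jog_arm:
  motion:
    - {"x": 0, "y": 0, "z": 0.05, "ax": 0, "ay": 0, "az": 0}
    - {"x": 0, "y": 0, "z": 0, "ax": 0, "ay": 0, "az": 0}
    - {"x": 0, "y": 0, "z": 0, "ax": 0, "ay": 0, "az": 0}
    - {"x": 0, "y": 0, "z": 0, "ax": 0, "ay": 0, "az": 0}
    - {"x": 0, "y": 0, "z": 0, "ax": 0, "ay": 0, "az": 0}

```text
time_s: 13.8
tool_pos: [0.5617, 0.2845, 0.0685]
tool_rot: [180.0, -0.1, 12.8]
force: [-0.5, -0.5, 6.8]
grip_width: 0.0009
grasp_force: 3.7
```

>>> jog_arm:
  motion:
    - {"x": 0, "y": 0, "z": -1, "ax": 0, "ay": 0, "az": 0}
    - {"x": 0, "y": 0, "z": -3, "ax": 0, "ay": 0, "az": 0}
    - {"x": 0, "y": 0, "z": -4, "ax": 0, "ay": 0, "az": 0}
    - {"x": 0, "y": 0, "z": -4, "ax": 0, "ay": 0, "az": 0}
    - {"x": 0, "y": 0, "z": -2, "ax": 0, "ay": 0, "az": 0}

```text
time_s: 14.3
tool_pos: [0.562, 0.2852, 0.2113]
tool_rot: [-179.9, -0.2, 12.8]
force: [1.3, 0.5, -0.1]
grip_width: 0.0009
grasp_force: 0.0
```

>>> jog_arm:
  motion:
    - {"x": 0, "y": 0, "z": 0, "ax": 0, "ay": 0, "az": 0}
    - {"x": 0, "y": 0, "z": 0, "ax": 0, "ay": 0, "az": 0}
    - {"x": 0, "y": 0, "z": 0, "ax": 0, "ay": 0, "az": 0}
    - {"x": 0, "y": 0, "z": 0, "ax": 0, "ay": 0, "az": 0}
    - {"x": 0, "y": 0, "z": 0, "ax": 0, "ay": 0, "az": 0}

```text
time_s: 14.8
tool_pos: [0.5607, 0.284, 0.2062]
tool_rot: [180.0, 0.1, 12.8]
force: [-0.1, -0.4, -0.5]
grip_width: 0.0006
grasp_force: 0.0
```

```bash
python3 - <<'E'
from h import *
im=env.read_camera("side")[:,:,::-1]
cv2.imwrite("pics/c5.png",cv2.resize(im[80:310,190:310],None,fx=2.6,fy=2.6,interpolation=cv2.INTER_CUBIC))
E
```

```text
(no output)
```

View pics/c5.png

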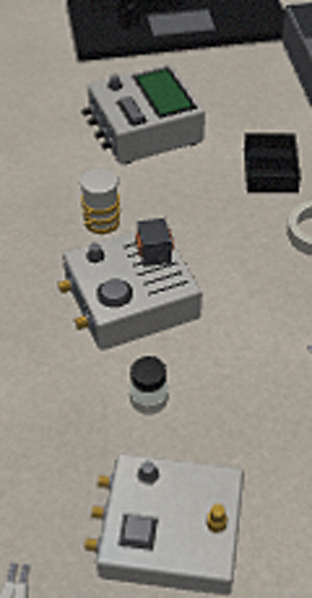

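The picture shows all three main keys sunk (bar at 131,110, round at 115,292, square at 138,530). The small keys are still up and nothing has moved.

```bash
python3 -c "
from cell import env
print(env.sign_off())"
```

```text
the job is handed in; nothing more can be done
None
```

I pressed the supply, generator and meter main keys in that order, with a highest reading of 8.4 N; the last camera view shows all three in, small keys out and nothing moved, and I handed the job in with the arm clear (no verdict was returned).

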